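# Put the kit back on its outlines

## Task

Put the long tent peg, the short tent peg, the grey scraper and the wheel-nut socket each on the white laminate pad whose painted outline matches it in shape and size: centred in the outline, the pegs and the scraper lying flat and lined up with it (either way round), the socket standing upright. Any order will do. Leave the orange case and the dog bowl where they are, and let go of everything at the end.

Things in the scene. Friction and masses are not known exactly. Their poses are not given: they have to be found in the camera images.
- long_peg (a point): Long steel tent peg of angle section (ridge up) lying flat: 150 long, 16 wide (22 at the thin head plate on the -x end), 10 high, about 60 g. Pointed for the last 22 at the +x end. The point is its centre, 5 mm above its underside; x runs along the peg, z up.
- short_peg (a point): Short steel tent peg, like the long one but 100 long: 16 wide, 10 high, about 40 g. The point is its centre, 5 mm above its underside; x runs along the peg, z up.
- scraper (a point): Grey scraper lying flat: 150 long, about 70 g; handle 18 wide and 14 high from x = -75 to +23 mm, then a flat blade 44 wide and 8 high from x = +21 to +75. The point is at half the length, 7 mm above the underside, in the handle, which can be gripped there; x runs along it from handle to blade, z up.
- socket (a point): Steel wheel-nut socket, a plain upright cylinder 32 in diameter and 50 tall, dark recess in its top, about 160 g. The point is its centre, 25 mm above its underside; z up.
- long_pad: White laminate pad 174 x 50 with a long slim black rectangular outline (158 x 28 inside), for the long peg. The pad is fixed to the bench and 5 mm thick. Origin: centre of the underside, directly below the centre of the outline, so the pad's top is at z = +5 mm; x runs along the outline.
- short_pad: White laminate pad 124 x 50 with a short slim black rectangular outline (108 x 28 inside), for the short peg. The pad is fixed to the bench and 5 mm thick. Origin: centre of the underside, directly below the centre of the outline, so the pad's top is at z = +5 mm; x runs along the outline.
- scraper_pad: White laminate pad 174 x 72 with a long wide black rectangular outline (158 x 54 inside), for the scraper. The pad is fixed to the bench and 5 mm thick. Origin: centre of the underside, directly below the centre of the outline, so the pad's top is at z = +5 mm; x runs along the outline.
- socket_pad: Square white laminate pad 80 x 80 with a black circle (44 inside diameter), for the socket. The pad is fixed to the bench and 5 mm thick. Origin: centre of the underside, directly below the centre of the outline, so the pad's top is at z = +5 mm.
- case: Orange plastic wheel brace case, 90 x 360 x 52 high, loose, 1.3 kg, to be left alone. Origin: centre of its underside; y runs along its length.
- bowl: Stainless steel dog bowl, 160 in diameter, 50 high, loose, to be left alone. Origin: centre of its underside.

How it is judged:
At the end, for the whole second after the job is handed in: Each thing rests released on its own pad: centre within 12 mm horizontally of the outline's centre, height within 4 mm of resting there, tilted under 0.12 rad (socket upright, others flat); pegs and scraper within 0.2 rad of the outline's direction, either way round; all at rest (horizontal distance between long_peg and long_pad below 0.012 m and z of long_peg in the frame of long_pad between 0.006 and 0.014 m and angle between each of long_peg, short_peg, scraper, socket's own z axis and vertical below 0.12 rad and linear speed of each of long_peg_body, short_peg_body, scraper_body, socket_body below 0.02 m/s and angle between the x axis of long_peg and the x axis of long_pad, either way round below 0.2 rad and horizontal distance between short_peg and short_pad below 0.012 m and z of short_peg in the frame of short_pad between 0.006 and 0.014 m and angle between the x axis of short_peg and the x axis of short_pad, either way round below 0.2 rad and horizontal distance between scraper and scraper_pad below 0.012 m and z of scraper in the frame of scraper_pad between 0.008 and 0.016 m and angle between the x axis of scraper and the x axis of scraper_pad, either way round below 0.2 rad and horizontal distance between socket and socket_pad below 0.012 m and z of socket in the frame of socket_pad between 0.026 and 0.034 m); the robot touches nothing.
It fails at once if the orange case is shifted by more than 20 mm (distance of case from where it was at the start of the episode above 0.02 m).
It fails at once if the dog bowl is shifted by more than 20 mm (distance of bowl from where it was at the start of the episode above 0.02 m).
It also fails if it takes over 101 s, if anything falls off the work surface, if the arm or the gripper's body presses on something with over 40 N, if the wrist force passes 120 N, or if a joint passes its speed limit or range.

## Robot

A 7-joint arm with a two-finger parallel gripper is mounted at the origin on the work surface. World frame = base frame: x ahead of the robot, y to its left, z up, the work surface at z = 0. Lengths are in m, angles in rad, forces in N, time in s.
With the tool pointing down it reaches from about 0.4 to 0.85 m from the base axis. Payload 10.4 kg.
Tool frame: the origin (TCP) lies between the finger pads; the fingertips stand 19 mm ahead of it and the grasp point (between the pads) is the TCP; z points along the fingers, x is the direction in which the jaws open and shut, and the axes are right-handed (so a half turn about z gives the same grasp; the last joint's range is limited). The gripper opens to 87 mm and grips with 3 to 60 N. Pads are 19 mm wide; open, the fingers measure 117 mm over their backs; the gripper's body (75 mm by 190 mm) begins 51 mm behind the grasp point.
Start: joints at [1.278, 0.332, -0.065, 1.46, 0.022, 1.35, -0.088], TCP at [0.167, -0.602, 0.242] pointing down, gripper open.
Joint ranges: [-2.6, 2.6], [-0.5, 2.12], [-1.47, 1.34], [0.16, 2.42], [-1.27, 4.41], [0.06, 2.06], [-2.6, 2.6]. Speed limits (rad/s): [2.22, 2.22, 2.79, 2.79, 3.14, 3.14, 3.14].

## Interface

Orientations are given as a unit quaternion [x, y, z, w].
In Python, from bench import * gives the robot as it stands.
- The arm moves only by the tool step_arm, never from a script. Its argument "commands" is a list of rows, each a list of 6 numbers: the shift along the tool's x, y, z in m, then the turn, a rotation vector about the tool's x, y, z in rad. In form: [[tx, ty, tz, rx, ry, rz], ...]. A call has 1 to 12 rows; each row shifts and turns the commanded pose from where the row before left it, along the tool's axes as they then stand; what a row does not reach is not made up. A row lasts 1/10 s, in which the tool goes at most 50 mm and 8.59 degrees, less where a joint would pass 70% of its speed; a pose out of reach is approached as far as the arm can. A call with a gripper value outside its range is refused whole. "gripper" is the opening, from 0 (shut) to 1 (fully open), set as the call begins (left out, the last holds). The fingers move at their own pace and stop on an object; "grip_force" is the grip in N (left out, the last holds). Time passes only in rows, so rows that do not move let the fingers close. It gives the time, the measured TCP pose, the force and the opening at its end, in the units of the state.
- read_state(): the state, without advancing time (a new reading comes with each control period).
- camera(name): name is "scene" or "top" or "wrist"; returns the picture (420x560x3 uint8, red, green, blue); there is no depth.
- get_calibration(name): a dict with "fx", "fy", "cx", "cy" (pixels), "R" (3x3) and "t" (3): a world point X has camera coordinates R X + t. Camera axes: x right, y down, z forward; pixel columns grow to the right and rows downward; lengths in m; the calibration is good to about 2 mm. A picture is of the moment at which its call begins: read the wrist's pose just before it. get_calibration takes no time and is no camera call; for the wrist camera it gives the pose at the moment of the call.
- close_job(): hands the job in, once; it reports no verdict.
The state is a dict: "time": time; "joint_positions": joint angles; "joint_vel": joint speeds; "joint_torque": joint torques, N m; "ee_pos": TCP position; "eef_rot": TCP orientation; "ft_force": force on the tool from outside, world axes, zero at the start; "torque": the same for the moment, N m; "width": finger opening in m.
Only numpy, scipy, OpenCV 4.12 (cv2) and the standard library are available. Lean on these libraries where they do the work, as an engineer would, in place of code of your own. Each camera call takes 0.05 s, during which the arm holds its last target. There are 200 camera calls.

## Working session

There is one attempt and no reset: what is moved stays moved. The work goes in short steps, Python scripts to look and compute and a tool call to move; the robot and the scene stay as the last step left them, time stands still between calls to the robot, and variables do not carry over. Pictures are saved under pics/ and viewed, on a budget of 14 in all, crops included, one or two more only if the job needs it, and the job is handed in when it is done.

Besides the shell and the picture viewer there is one more tool, called after ">>>" by a JSON object that holds its "fn" and its "kwargs", one argument or row to a line. step_arm: Moves the arm, as the interface text tells. Its arguments: {"type":"object","properties":{"commands":{"type":"array","items":{"type":"array","items":{"type":"number"}}},"gripper":{"type":"number"},"grip_force":{"type":"number"}},"required":["commands"]}

```bash
mkdir -p pics; python3 - <<'E'
from bench import *
import cv2
s=read_state();print(s)
for n in ["top","scene"]:
    im=camera(n);cv2.imwrite(f"pics/{n}0.png",cv2.resize(im[:,:,::-1],(800,600),interpolation=cv2.INTER_CUBIC))
    cv2.imwrite(f"pics/{n}_raw.png",im[:,:,::-1])
    print(get_calibration(n))
print(get_calibration("wrist"))
E
```

```text
{'time': 0.0, 'joint_positions': array([ 1.27838431,  0.33285503, -0.06471518,  1.46096717,  0.02162869,
        1.3499119 , -0.08850194]), 'joint_vel': array([ 0.00051153,  0.00019598,  0.00123922,  0.00021671, -0.00040023,
        0.00076562, -0.00036021]), 'joint_torque': array([-1.06505853e-03, -6.23273921e+01,  2.38095748e-02, -3.89900136e+01,
       -6.14511967e-02,  3.99644079e-02,  7.18273850e-05]), 'ee_pos': array([ 0.16648784, -0.60202743,  0.24075215]), 'eef_rot': array([ 7.95797836e-01, -6.05561956e-01, -6.01597809e-04, -3.99960828e-04]), 'ft_force': array([ 1.15779876, -0.14110805,  0.16278652]), 'torque': array([ 0.0236186 , -0.02469042, -0.04101316]), 'width': 0.08699622030459184}
{'fx': 488.41433201495454, 'fy': 488.41433201495454, 'cx': 275.8073364703503, 'cy': 205.27822348064137, 'R': array([[ 0.02667655, -0.99958349,  0.01100991],
       [-0.99020562, -0.02793299, -0.13679393],
       [ 0.13704449, -0.00725288, -0.99053834]]), 't': array([-0.01041682,  0.52726246,  1.33071545])}
{'fx': 454.0923231943856, 'fy': 454.0923231943856, 'cx': 278.5513621821592, 'cy': 208.26641158819658, 'R': array([[-0.36406042,  0.93132812,  0.00937787],
       [ 0.58110662,  0.23500286, -0.779159  ],
       [-0.72785651, -0.27821141, -0.62675618]]), 't': array([ 0.20496115, -0.29224156,  1.63104899])}
{'fx': 362.26463674784503, 'fy': 362.26463674784503, 'cx': 277.8124457989982, 'cy': 213.68814412895816, 'R': array([[ 0.26698062, -0.96369872, -0.00247436],
       [-0.92652019, -0.2573854 ,  0.2744323 ],
       [-0.26510692, -0.07097556, -0.96160324]]), 't': array([-0.62399404, -0.03427335,  0.39129515])}
```

View pics/top0.png

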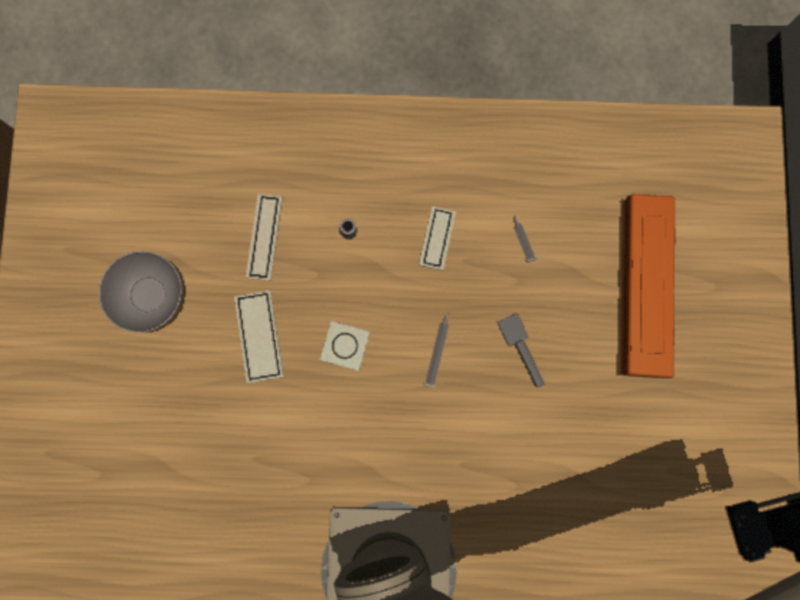

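View pics/scene0.png

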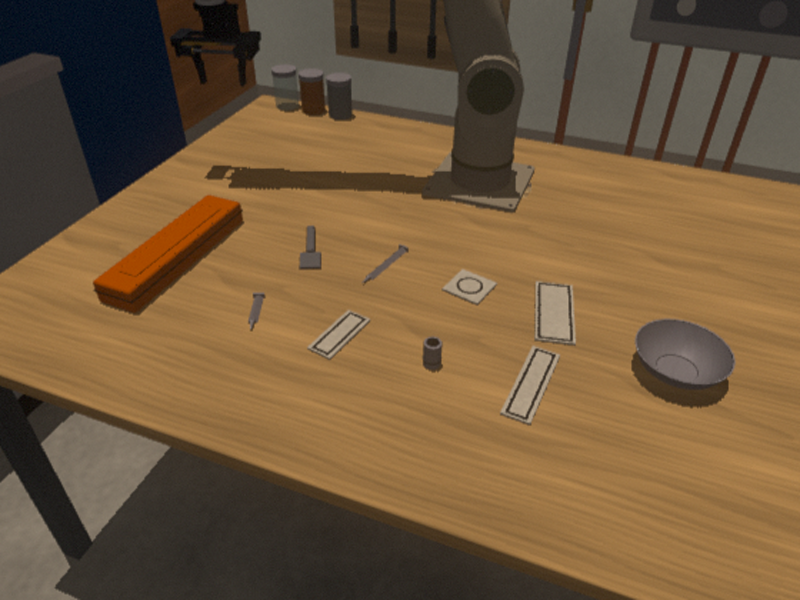

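The top view shows all the pieces. At 800x600, the pads are long (265,237), short (437,238), scraper (259,337) and socket (345,346). The objects are long peg (436,352), short peg (524,240), scraper (522,350) and socket (348,229). Next I'll take an enlarged crop.

```bash
python3 - <<'E'
import cv2,numpy as np
im=cv2.imread("pics/top_raw.png")
c=im[128:278,158:392]
cv2.imwrite("pics/crop1.png",cv2.resize(c,None,fx=3.4,fy=3.4,interpolation=cv2.INTER_CUBIC))
hsv=cv2.cvtColor(im,cv2.COLOR_BGR2HSV)
m=((hsv[...,1]<75)&(hsv[...,2]>150)).astype(np.uint8); m[:120]=0;m[290:]=0
m=cv2.morphologyEx(m,cv2.MORPH_CLOSE,np.ones((5,5)))
for k in cv2.findContours(m,0,2)[0]:
    if cv2.contourArea(k)>200: print("pad",cv2.minAreaRect(k))
m=((hsv[...,1]<75)&(hsv[...,2]<150)).astype(np.uint8); m[:120]=0;m[290:]=0
for k in cv2.findContours(m,0,2)[0]:
    if cv2.contourArea(k)>40: print("obj",cv2.minAreaRect(k),cv2.contourArea(k))
E
```

```text
pad ((240.7307891845703, 241.65386962890625), (28.416675567626953, 28.24126434326172), 15.255120277404785)
pad ((180.67152404785156, 235.25537109375), (61.17765426635742, 25.774253845214844), 81.67434692382812)
pad ((305.8314208984375, 166.23033142089844), (17.164276123046875, 41.449100494384766), 12.994616508483887)
pad ((184.48001098632812, 165.6400146484375), (17.253402709960938, 59.1141242980957), 8.13010311126709)
obj ((241.0, 242.0), (18.0, 18.0), 90.0) 254.5
obj ((366.2000427246094, 245.90003967285156), (52.771202087402344, 14.758047103881836), 63.43495178222656) 418.5
obj ((306.20465087890625, 244.92230224609375), (6.05694055557251, 51.15315246582031), 14.743562698364258) 218.5
obj ((180.39193725585938, 235.3459014892578), (61.1131477355957, 22.81220817565918), 81.52884674072266) 1267.0
obj ((98.00001525878906, 204.00001525878906), (55.154327392578125, 57.982749938964844), 45.0) 2505.0
obj ((243.0, 159.5), (13.0, 10.0), 90.0) 100.5
obj ((365.4830017089844, 167.21388244628906), (32.20090103149414, 6.333731174468994), 64.79888153076172) 125.0
obj ((305.50421142578125, 166.7665557861328), (13.096566200256348, 40.78557586669922), 12.33908748626709) 470.5
obj ((184.30471801757812, 165.1932830810547), (13.189379692077637, 58.033267974853516), 8.426968574523926) 684.0
obj ((554.9999389648438, 202.99998474121094), (165.99996948242188, 7.999999046325684), 90.0) 654.0
```

View pics/crop1.png

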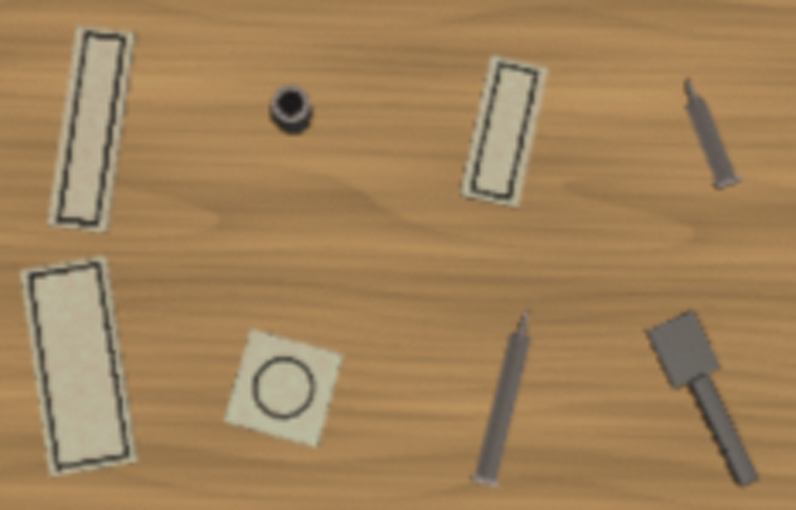

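The crop confirms the pads and gives me the piece ends. I'll convert these readings to world positions.

```bash
cat > h.py <<'E'
import numpy as np, cv2
from scipy.spatial.transform import Rotation as Ro
def back(c,px,z):
    R,t=np.array(c["R"]),np.array(c["t"])
    d=R.T@np.array([(px[0]-c["cx"])/c["fx"],(px[1]-c["cy"])/c["fy"],1]); o=-R.T@t
    return (o+d*(z-o[2])/d[2])[:2]
def phi(s): x=Ro.from_quat(s["eef_rot"]).as_matrix()[:,0]; return np.arctan2(x[1],x[0])
def plan(s,xyz,ang):
    """tool-frame shift from state s to xyz, tool z turn making jaw direction = ang (mod pi)"""
    R=Ro.from_quat(s["eef_rot"]).as_matrix()
    f=phi(s); r=-((ang-f+np.pi/2)%np.pi-np.pi/2)
    tool=R.T@(np.array(xyz)-s["ee_pos"])
    z=R[:,2]; corr=R.T@np.cross(z,[0,0,-1])
    return tool,r,corr
E
python3 - <<'E'
from bench import *
from h import *
c=get_calibration("top")
r=lambda p:((p[0]+.5)/3.4-.5+158,(p[1]+.5)/3.4-.5+128)
B=lambda p,z:back(c,r(p),z)
def rep(n,pts,z):
    w=np.array([B(p,z) for p in pts])
    print(n,w.mean(0).round(4))
    for a,b in zip(w,np.roll(w,-1,0)): print("   ",np.linalg.norm(b-a).round(4),np.degrees(np.arctan2(*(b-a)[::-1])).round(1))
rep("long_peg",[(485,481),(526,312)],.005)
rep("short_peg",[(727,185),(687,81)],.005)
rep("scraper",[(748,482),(669,321)],.008)
rep("blade",[(646,331),(692,311),(718,368),(672,388)],.008)
print("socket",B((291,103),.05))
rep("long_pad",[(78,27),(133,34),(104,231),(49,224)],.005)
rep("short_pad",[(494,56),(547,67),(518,207),(461,194)],.005)
rep("scraper_pad",[(22,270),(104,257),(136,460),(53,474)],.005)
rep("socket_pad",[(250,330),(342,354),(319,446),(225,421)],.005);print(B((284,387),.005))
w=get_calibration("wrist");print("cam pos tool", Ro.from_quat(read_state()["eef_rot"]).as_matrix().T@(-w["R"].T@w["t"]-read_state()["ee_pos"]))
E
```

```text
long_peg [ 0.4231 -0.0857]
    0.1451 -12.6
    0.1451 167.4
short_peg [ 0.652  -0.2535]
    0.096 21.0
    0.096 -159.0
scraper [ 0.4233 -0.2543]
    0.1476 26.6
    0.1476 -153.4
blade [ 0.4658 -0.2323]
    0.0425 -65.1
    0.0521 -155.2
    0.0423 114.8
    0.052 25.0
socket [0.65691713 0.09909678]
long_pad [0.6407 0.2709]
    0.0476 -95.8
    0.1722 174.6
    0.0468 84.3
    0.1722 -5.1
short_pad [ 0.6489 -0.0812]
    0.0464 -100.4
    0.1245 169.5
    0.0495 78.6
    0.1237 -12.0
scraper_pad [0.4396 0.2708]
    0.0693 -79.2
    0.1723 -168.3
    0.0691 101.1
    0.1727 11.8
socket_pad [0.425  0.0991]
    0.0796 -103.1
    0.0787 167.8
    0.0808 76.7
    0.0784 -13.1
[0.42546827 0.09911567]
cam pos tool [ 4.70896225e-05 -7.46926966e-02 -1.43304201e-01]
```

```bash
cat > go.py <<'E'
import sys; from bench import *; from h import *
x,y,z,a=map(float,sys.argv[1:5]); s=read_state()
t,r,c=plan(s,[x,y,z],np.radians(a))
print("t",s["time"],"shift",t.round(4),"turn",r.round(3),"tiltcorr",c.round(4),"w",s["width"].round(4),"phi",np.degrees(phi(s)).round(1),"j",s["joint_positions"].round(2))
E
python3 go.py .652 -.2535 .14 -69
```

```text
Traceback (most recent call last):
  File "go.py", line 4, in <module>
    print("t",s["time"],"shift",t.round(4),"turn",r.round(3),"tiltcorr",c.round(4),"w",s["width"].round(4),"phi",np.degrees(phi(s)).round(1),"j",s["joint_positions"].round(2))
                                                                                       ^^^^^^^^^^^^^^^^
AttributeError: 'float' object has no attribute 'round'
```

```bash
sed -i 's/s\["width"\].round(4)/round(s["width"],4)/' go.py; python3 go.py .652 -.2535 .14 -69
```

```text
t 0.1 shift [-0.2064 -0.5608  0.1011] turn -0.097 tiltcorr [0.     0.0013 0.    ] w 0.0871 phi -74.5 j [ 1.28  0.33 -0.06  1.46  0.02  1.35 -0.09]
```

>>> {"fn": "step_arm", "kwargs": {
  "commands": [
    [-0.016,-0.044,0,0,0,0],
    [-0.016,-0.044,0.01,0,0,0],
    [-0.016,-0.044,0.01,0,0,0],
    [-0.016,-0.044,0.01,0,0,0],
    [-0.016,-0.044,0.01,0,0,0],
    [-0.016,-0.044,0.01,0,0,0],
    [-0.016,-0.044,0.01,0,0,0],
    [-0.016,-0.044,0.01,0,0,0],
    [-0.016,-0.044,0.01,0,0,0],
    [-0.016,-0.044,0.01,0,0,0],
    [-0.016,-0.044,0.01,0,0,-0.05],
    [-0.016,-0.044,0,0,0,-0.047]
  ]
}}

```text
time: 1.3
ee_pos: [0.6233, -0.2734, 0.1394]
eef_rot: [0.825, -0.566, -0.001, 0.0]
ft_force: [-0.0, -1.4, 0.1]
width: 0.0868
```

```bash
python3 go.py .652 -.2535 .14 -69
```

```text
t 1.3 shift [-0.0083 -0.034  -0.0007] turn 0.002 tiltcorr [0.0024 0.0018 0.    ] w 0.0868 phi -68.9 j [ 0.58  0.54 -0.33  1.4   0.18  1.23 -0.97]
```

>>> {"fn": "step_arm", "kwargs": {
  "commands": [
    [-0.007,-0.016,0,0,0,0],
    [-0.007,-0.016,0,0,0,0],
    [0,0,0,0,0,0],
    [0,0,0,0,0,0]
  ]
}}

```text
time: 1.7
ee_pos: [0.6469, -0.2517, 0.1415]
eef_rot: [0.824, -0.567, 0.0, 0.001]
ft_force: [-0.3, 0.1, 0.1]
width: 0.0868
```

```bash
cat > wl.py <<'E'
import sys; from bench import *; from h import *
n=sys.argv[1]; c=get_calibration("wrist"); im=camera("wrist")
import pickle; pickle.dump(c,open(f"pics/{n}.pkl","wb"))
cv2.imwrite(f"pics/{n}.png",im[:,:,::-1])
E
python3 wl.py w1; python3 go.py .652 -.2535 .021 -69
```

```text
t 1.75 shift [ 0.0029 -0.0047  0.1207] turn -0.002 tiltcorr [ 0.0011 -0.0011  0.    ] w 0.087 phi -69.1 j [ 0.53  0.57 -0.33  1.36  0.19  1.24 -1.02]
```

View pics/w1.png

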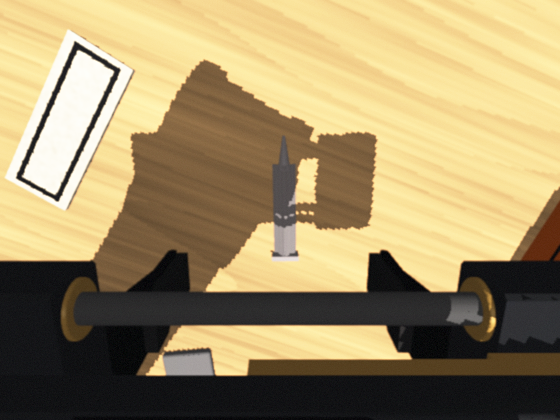

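The wrist view shows the short peg with its tip at (283,136) and head at (285,258). The short pad's corners are (69,29), (133,71), (67,210) and (5,178).

```bash
cat > px.py <<'E'
import sys,pickle; from h import *
c=pickle.load(open(f"pics/{sys.argv[1]}.pkl","rb")); z=float(sys.argv[2])
w=np.array([back(c,eval(p),z) for p in sys.argv[3:]])
print(w.mean(0).round(4),[(np.linalg.norm(b-a).round(4),np.degrees(np.arctan2(*(b-a)[::-1])).round(1)) for a,b in zip(w,np.roll(w,-1,0))])
E
python3 px.py w1 .003 "(285,258)" "(283,136)"; python3 px.py w1 .005 "(69,29)" "(133,71)" "(67,210)" "(5,178)"
```

```text
[ 0.6539 -0.2541] [(np.float64(0.1003), np.float64(22.1)), (np.float64(0.1003), np.float64(-157.9))]
[ 0.6493 -0.0811] [(np.float64(0.0501), np.float64(-102.4)), (np.float64(0.1224), np.float64(169.2)), (np.float64(0.0513), np.float64(80.6)), (np.float64(0.125), np.float64(-11.3))]
```

>>> {"fn": "step_arm", "kwargs": {
  "commands": [
    [0.004,-0.006,0.02,0,0,-0.016],
    [0,0,0.04,0,0,0],
    [0,0,0.04,0,0,0],
    [0,0,0.012,0,0,0],
    [0,0,0.007,0,0,0],
    [0,0,0,0,0,0],
    [0,0,0,0,0,0]
  ]
}}

```text
time: 2.45
ee_pos: [0.6559, -0.2525, 0.0248]
eef_rot: [0.829, -0.56, 0.002, -0.0]
ft_force: [0.4, -0.3, 0.7]
width: 0.0869
```

```bash
python3 go.py .6535 -.254 .021 -68.2
```

```text
t 2.45 shift [0.0005 0.0028 0.0038] turn 0.002 tiltcorr [-0.0022 -0.0022  0.    ] w 0.0869 phi -68.1 j [ 0.52  0.7  -0.31  1.42  0.23  1.06 -1.03]
```

>>> {"fn": "step_arm", "kwargs": {
  "commands": [
    [0,0.002,0.003,0,0,0],
    [0,0,0,0,0,0],
    [0,0,0,0,0,0],
    [0,0,0,0,0,0],
    [0,0,0,0,0,0],
    [0,0,0,0,0,0],
    [0,0,0,0,0,0],
    [0,0,0,0,0,0]
  ],
  "gripper": 0,
  "grip_force": 20
}}

```text
time: 3.25
ee_pos: [0.653, -0.2526, 0.0196]
eef_rot: [0.829, -0.56, 0.0, 0.0]
ft_force: [1.2, 0.2, 1.2]
width: 0.0313
```

```bash
python3 go.py .6535 -.254 .021 -68.2
```

```text
t 3.25 shift [ 0.0015  0.0001 -0.0014] turn 0.002 tiltcorr [-0.0001 -0.0002 -0.    ] w 0.0313 phi -68.1 j [ 0.52  0.7  -0.31  1.43  0.23  1.05 -1.03]
```

>>> {"fn": "step_arm", "kwargs": {
  "commands": [
    [0,0,0,0,0,0],
    [0,0,0,0,0,0],
    [0,0,0,0,0,0],
    [0,0,0,0,0,0],
    [0,0,-0.02,0,0,0],
    [0,0,-0.03,0,0,0],
    [0,0,-0.03,0,0,0],
    [0,0,0,0,0,0]
  ]
}}

```text
time: 4.05
ee_pos: [0.6553, -0.253, 0.1046]
eef_rot: [0.829, -0.56, 0.003, -0.001]
ft_force: [0.7, -0.3, 0.1]
width: 0.016
```

```bash
python3 go.py .649 -.081 .10 -101.3; python3 wl.py w2
```

```text
t 4.05 shift [-0.162  -0.0584  0.0041] turn 0.58 tiltcorr [-0.0054 -0.0046 -0.    ] w 0.016 phi -68.1 j [ 0.53  0.61 -0.33  1.37  0.2   1.18 -1.01]
```

View pics/w2.png

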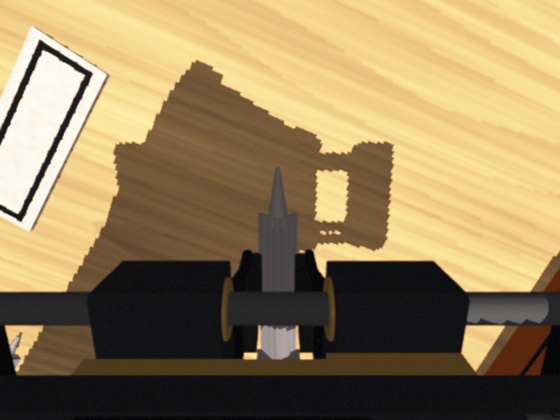

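The short peg is held with its tip at (278,168) and head near (278,358).

```bash
python3 px.py w2 .088 "(278,358)" "(278,168)"; python3 px.py w2 .085 "(278,358)" "(278,168)"; python3 go.py .649 -.081 .10 -101.3
```

```text
[ 0.6562 -0.2527] [(np.float64(0.0985), np.float64(22.0)), (np.float64(0.0985), np.float64(-158.0))]
[ 0.655  -0.2532] [(np.float64(0.1003), np.float64(22.0)), (np.float64(0.1003), np.float64(-158.0))]
t 4.1 shift [-0.1613 -0.0593  0.0017] turn 0.58 tiltcorr [-0.003  -0.0027 -0.    ] w 0.0157 phi -68.1 j [ 0.53  0.61 -0.33  1.38  0.2   1.18 -1.01]
```

>>> {"fn": "step_arm", "kwargs": {
  "commands": [
    [-0.0405,-0.0148,0,0,0,0],
    [-0.0405,-0.0148,0,0,0,0],
    [-0.0405,-0.0148,0,0,0,0],
    [-0.0405,-0.0148,0,0,0,0],
    [0,0,0,0,0,0.145],
    [0,0,0,0,0,0.145],
    [0,0,0,0,0,0.145],
    [0,0,0,0,0,0.145],
    [0,0,0.03,0,0,0],
    [0,0,0.025,0,0,0],
    [0,0,0,0,0,0],
    [0,0,0,0,0,0]
  ]
}}

```text
time: 5.3
ee_pos: [0.6468, -0.0801, 0.044]
eef_rot: [-0.634, 0.773, 0.001, -0.001]
ft_force: [0.1, -0.2, -0.5]
width: 0.016
```

```bash
python3 go.py .649 -.081 .026 -101.3
```

```text
t 5.3 shift [ 0.0005 -0.0024  0.018 ] turn 0.0 tiltcorr [ 0.0018 -0.0001  0.    ] w 0.016 phi -101.3 j [ 0.25  0.57 -0.26  1.57  0.17  1.03 -1.83]
```

>>> {"fn": "step_arm", "kwargs": {
  "commands": [
    [0,-0.001,0.01,0,0,0],
    [0,0,0.008,0,0,0],
    [0,0,0,0,0,0],
    [0,0,0,0,0,0]
  ]
}}

```text
time: 5.7
ee_pos: [0.6483, -0.0803, 0.0266]
eef_rot: [-0.634, 0.773, 0.0, -0.0]
ft_force: [-0.2, -0.1, -0.2]
width: 0.0154
```

```bash
python3 go.py .649 -.081 .0255 -101.3
```

```text
t 5.7 shift [ 0.0005 -0.0008  0.0011] turn 0.0 tiltcorr [ 0.0001 -0.     -0.    ] w 0.0154 phi -101.3 j [ 0.25  0.6  -0.26  1.57  0.17  1.   -1.83]
```

Next I'll lower 1 mm, release and lift.

>>> {"fn": "step_arm", "kwargs": {
  "commands": [
    [0,0,0.001,0,0,0],
    [0,0,0,0,0,0]
  ]
}}

```text
time: 5.9
ee_pos: [0.6485, -0.0804, 0.0258]
eef_rot: [-0.634, 0.773, -0.0, 0.0]
ft_force: [-0.1, 0.2, -0.1]
width: 0.016
```

>>> {"fn": "step_arm", "kwargs": {
  "commands": [
    [0,0,0,0,0,0],
    [0,0,0,0,0,0],
    [0,0,0,0,0,0],
    [0,0,0,0,0,0],
    [0,0,-0.03,0,0,0],
    [0,0,-0.04,0,0,0],
    [0,0,-0.04,0,0,0]
  ],
  "gripper": 0.6
}}

```text
time: 6.6
ee_pos: [0.6479, -0.0803, 0.1366]
eef_rot: [-0.634, 0.773, 0.0, -0.0]
ft_force: [0.6, 0.4, -0.3]
width: 0.0512
```

```bash
python3 go.py .428 -.256 .14 -64.5
```

```text
t 6.6 shift [ 0.2154  0.1813 -0.0033] turn -0.642 tiltcorr [ 0.0009 -0.      0.    ] w 0.0512 phi -101.3 j [ 0.26  0.48 -0.28  1.49  0.14  1.19 -1.81]
```

>>> {"fn": "step_arm", "kwargs": {
  "commands": [
    [0.0357,0.0312,0,0,0,0],
    [0.0357,0.0312,0,0,0,0],
    [0.0357,0.0312,0,0,0,0],
    [0.0357,0.0312,0,0,0,0],
    [0.0357,0.0312,0,0,0,0],
    [0.0357,0.0312,0,0,0,0],
    [0,0,0,0,0,-0.13],
    [0,0,0,0,0,-0.13],
    [0,0,0,0,0,-0.13],
    [0,0,0,0,0,-0.13],
    [0,0,0,0,0,-0.122],
    [0,0,0,0,0,0]
  ],
  "gripper": 0.8
}}

```text
time: 7.8
ee_pos: [0.4228, -0.2537, 0.1357]
eef_rot: [0.846, -0.533, 0.0, 0.0]
ft_force: [0.7, -0.3, -0.2]
width: 0.0696
```

>>> {"fn": "step_arm", "kwargs": {
  "commands": [
    [0,0,0,0,0,0]
  ]
}}

```text
time: 7.9
ee_pos: [0.4228, -0.2537, 0.1356]
eef_rot: [0.845, -0.535, 0.0, 0.0]
ft_force: [0.7, -0.1, -0.8]
width: 0.0697
```

```bash
python3 go.py .4225 -.2535 .024 -64.5; python3 wl.py w3
```

```text
t 7.9 shift [-0.0004  0.0002  0.1116] turn -0.004 tiltcorr [-0.0001 -0.0002 -0.    ] w 0.0697 phi -64.7 j [ 0.67  0.15 -0.24  1.92  0.04  1.08 -0.71]
```

View pics/w3.png

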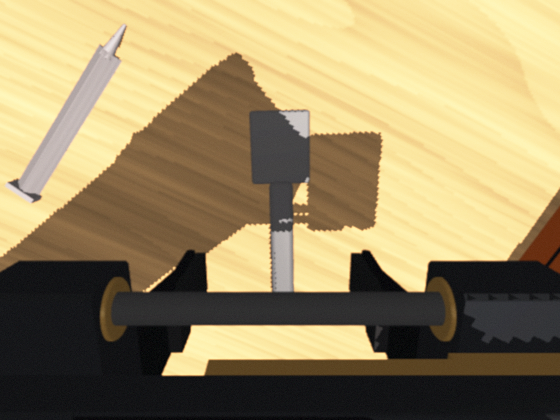

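Scraper blade corners are at (250,112), (309,111), (310,183) and (251,184). The long peg's tip is at (125,26) and its head centre at (24,192).

```bash
python3 px.py w3 .008 "(250,112)" "(309,111)" "(310,183)" "(251,184)"; python3 px.py w3 .004 "(24,192)" "(125,26)"
```

```text
[ 0.4665 -0.2346] [(np.float64(0.0425), np.float64(-63.8)), (np.float64(0.0526), np.float64(-152.5)), (np.float64(0.0448), np.float64(116.3)), (np.float64(0.0527), np.float64(24.9))]
[ 0.4234 -0.086 ] [(np.float64(0.1486), np.float64(-12.9)), (np.float64(0.1486), np.float64(167.1))]
```

>>> {"fn": "step_arm", "kwargs": {
  "commands": [
    [0.0013,0.0004,0.02,0,0,-0.012],
    [0,0,0.04,0,0,0],
    [0,0,0.036,0,0,0],
    [0,0,0.01,0,0,0],
    [0,0,0.006,0,0,0],
    [0,0,0,0,0,0],
    [0,0,0,0,0,0]
  ]
}}

```text
time: 8.65
ee_pos: [0.424, -0.2556, 0.025]
eef_rot: [0.849, -0.529, 0.001, -0.0]
ft_force: [0.2, -0.3, 0.4]
width: 0.0697
```

>>> {"fn": "step_arm", "kwargs": {
  "commands": [
    [0,0,0,0,0,0],
    [0,0,0,0,0,0],
    [0,0,0,0,0,0],
    [0,0,0,0,0,0],
    [0,0,0,0,0,0],
    [0,0,0,0,0,0],
    [0,0,0,0,0,0],
    [0,0,0,0,0,0],
    [0,0,0,0,0,0],
    [0,0,0,0,0,0]
  ],
  "gripper": 0
}}

```text
time: 9.65
ee_pos: [0.423, -0.2551, 0.0236]
eef_rot: [0.849, -0.529, 0.0, 0.0]
ft_force: [0.4, 0.3, -0.0]
width: 0.0178
```

>>> {"fn": "step_arm", "kwargs": {
  "commands": [
    [0,0,-0.02,0,0,0],
    [0,0,-0.04,0,0,0],
    [0,0,-0.04,0,0,0],
    [0,0,0,0,0,0],
    [0,0,0,0,0,0]
  ]
}}

```text
time: 10.15
ee_pos: [0.4233, -0.2553, 0.1241]
eef_rot: [0.849, -0.529, 0.001, 0.0]
ft_force: [-0.1, 0.2, -0.8]
width: 0.0179
```

```bash
python3 go.py .4396 .2708 .12 -78.4;python3 wl.py w4
```

```text
t 10.15 shift [-0.465  -0.2466  0.0036] turn 0.254 tiltcorr [-0.0008 -0.0016  0.    ] w 0.0179 phi -63.8 j [ 0.67  0.16 -0.24  1.93  0.04  1.05 -0.7 ]
```

View pics/w4.png

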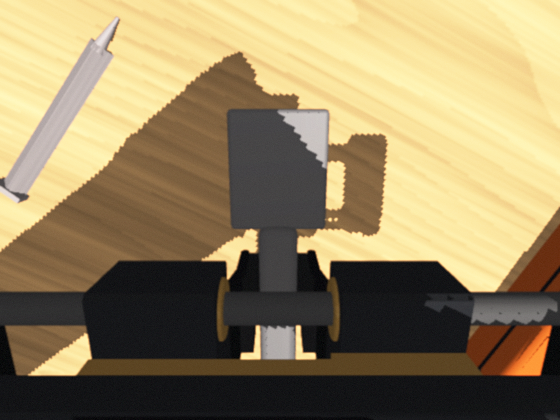

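The scraper is held straight, with blade corners at (229,110), (328,110), (328,229) and (230,228).

```bash
python3 px.py w4 .108 "(229,110)" "(328,110)" "(328,229)" "(230,228)"
```

```text
[ 0.467  -0.2341] [(np.float64(0.0419), np.float64(-63.8)), (np.float64(0.053), np.float64(-151.6)), (np.float64(0.0454), np.float64(115.6)), (np.float64(0.0525), np.float64(24.6))]
```

>>> {"fn": "step_arm", "kwargs": {
  "commands": [
    [0.02,-0.04,0,0,0,0],
    [-0.042,-0.0224,0,0,0,0],
    [-0.042,-0.0224,0,0,0,0],
    [-0.042,-0.0224,0,0,0,0],
    [-0.042,-0.0224,0,0,0,0],
    [-0.042,-0.0224,0,0,0,0],
    [-0.042,-0.0224,0,0,0,0],
    [-0.042,-0.0224,0,0,0,0],
    [-0.042,-0.0224,0,0,0,0],
    [-0.042,-0.0224,0,0,0,0],
    [-0.042,-0.0224,0,0,0,0],
    [-0.042,-0.0224,0,0,0,0]
  ]
}}

```text
time: 11.4
ee_pos: [0.4841, 0.2693, 0.1218]
eef_rot: [0.849, -0.529, -0.001, 0.001]
ft_force: [-0.2, -0.7, -0.3]
width: 0.0174
```

>>> {"fn": "step_arm", "kwargs": {
  "commands": [
    [-0.02,0.04,0,0,0,0],
    [0,0,0,0,0,0.127],
    [0,0,0,0,0,0.127],
    [0,0,0,0,0,0],
    [0,0,0,0,0,0]
  ]
}}

```text
time: 11.9
ee_pos: [0.4399, 0.268, 0.1225]
eef_rot: [0.776, -0.63, -0.0, 0.001]
ft_force: [1.1, 0.6, 0.0]
width: 0.0179
```

```bash
python3 go.py .4396 .2708 .029 -78.4
```

```text
t 11.9 shift [-0.0029 -0.0004  0.0935] turn 0.004 tiltcorr [ 0.0016 -0.0003 -0.    ] w 0.0179 phi -78.2 j [-0.1   0.25 -0.6   1.86  0.16  1.08 -2.13]
```

>>> {"fn": "step_arm", "kwargs": {
  "commands": [
    [-0.0029,-0.0004,0.03,0,0,0.004],
    [0,0,0.04,0,0,0],
    [0,0,0.015,0,0,0],
    [0,0,0.006,0,0,0],
    [0,0,0,0,0,0],
    [0,0,0,0,0,0]
  ]
}}

```text
time: 12.5
ee_pos: [0.441, 0.2717, 0.0338]
eef_rot: [0.774, -0.633, 0.0, -0.001]
ft_force: [0.5, -0.1, -0.6]
width: 0.0175
```

```bash
python3 go.py .4396 .2708 .0288 -78.4
```

```text
t 12.5 shift [0.0006 0.0016 0.005 ] turn -0.003 tiltcorr [-0.0018  0.0006  0.    ] w 0.0175 phi -78.6 j [-0.14  0.38 -0.57  1.93  0.26  0.9  -2.21]
```

>>> {"fn": "step_arm", "kwargs": {
  "commands": [
    [0,0.001,0.004,0,0,0],
    [0,0,0,0,0,0],
    [0,0,0,0,0,0]
  ]
}}

```text
time: 12.8
ee_pos: [0.4394, 0.271, 0.0289]
eef_rot: [0.774, -0.633, 0.0, -0.0]
ft_force: [-0.5, 0.0, -0.7]
width: 0.0176
```

```bash
python3 go.py .4396 .2708 .0288 -78.4
```

```text
t 12.8 shift [ 0.0003 -0.0002  0.0001] turn -0.004 tiltcorr [-0.0007 -0.     -0.    ] w 0.0176 phi -78.6 j [-0.14  0.39 -0.57  1.93  0.27  0.89 -2.22]
```

>>> {"fn": "step_arm", "kwargs": {
  "commands": [
    [0,0,0,0,0,0],
    [0,0,0,0,0,0],
    [0,0,0,0,0,0],
    [0,0,0,0,0,0],
    [0,0,-0.03,0,0,0],
    [0,0,-0.04,0,0,0],
    [0,0,-0.04,0,0,0],
    [0,0,0,0,0,0]
  ],
  "gripper": 0.6
}}

```text
time: 13.6
ee_pos: [0.4415, 0.2728, 0.1437]
eef_rot: [0.774, -0.633, 0.002, -0.004]
ft_force: [0.2, -0.2, -0.2]
width: 0.0516
```

```bash
python3 wl.py w5; python3 go.py .4233 -.0858 .139 -102.7
```

```text
t 13.65 shift [0.3472 0.0875 0.0013] turn 0.42 tiltcorr [-0.005   0.0009  0.    ] w 0.0521 phi -78.6 j [-0.09  0.23 -0.61  1.84  0.15  1.11 -2.13]
```

View pics/w5.png

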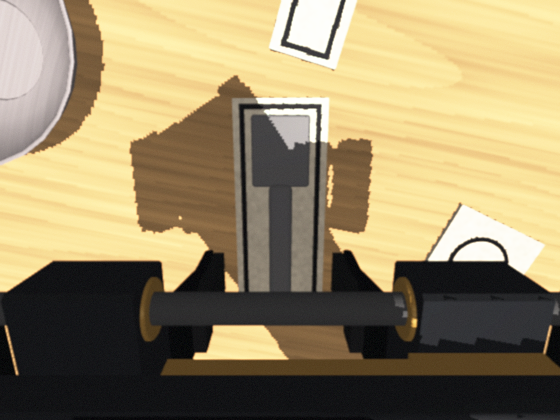

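The scraper lies centred and aligned in its outline, with its blade at (252–309, 116–186). Next is the long peg.

>>> {"fn": "step_arm", "kwargs": {
  "commands": [
    [0.01,-0.04,0,0,0,0],
    [0.0434,0.0109,0,0,0,0],
    [0.0434,0.0109,0,0,0,0],
    [0.0434,0.0109,0,0,0,0],
    [0.0434,0.0109,0,0,0,0],
    [0.0434,0.0109,0,0,0,0],
    [0.0434,0.0109,0,0,0,0],
    [0.0434,0.0109,0,0,0,0],
    [0.0434,0.0109,0,0,0,0],
    [-0.01,0.04,0,0,0,0]
  ]
}}

```text
time: 14.65
ee_pos: [0.423, -0.0919, 0.1369]
eef_rot: [0.771, -0.636, -0.001, 0.0]
ft_force: [-1.1, 1.3, 0.9]
width: 0.0527
```

>>> {"fn": "step_arm", "kwargs": {
  "commands": [
    [0,0,0,0,0,0.14],
    [0,0,0,0,0,0.14],
    [0,0,0,0,0,0.14],
    [0,0,0,0,0,0],
    [0,0,0,0,0,0],
    [0,0,0,0,0,0]
  ]
}}

```text
time: 15.25
ee_pos: [0.4221, -0.0865, 0.1381]
eef_rot: [-0.626, 0.78, 0.0, -0.0]
ft_force: [-0.2, -0.2, -0.1]
width: 0.0522
```

```bash
python3 go.py .4233 -.0858 .0205 -102.7
```

```text
t 15.25 shift [-0.001  -0.0012  0.1176] turn 0.004 tiltcorr [ 0.0008 -0.     -0.    ] w 0.0522 phi -102.5 j [ 0.44  0.02 -0.34  2.06  0.01  1.07 -1.69]
```

>>> {"fn": "step_arm", "kwargs": {
  "commands": [
    [-0.001,-0.0012,0.02,0,0,0.004],
    [0,0,0.04,0,0,0],
    [0,0,0.036,0,0,0],
    [0,0,0.012,0,0,0],
    [0,0,0.006,0,0,0],
    [0,0,0,0,0,0],
    [0,0,0,0,0,0],
    [0,0,0,0,0,0]
  ]
}}

```text
time: 16.05
ee_pos: [0.4247, -0.0861, 0.0258]
eef_rot: [-0.623, 0.782, -0.001, 0.001]
ft_force: [-0.6, -0.2, 0.2]
width: 0.0521
```

```bash
python3 go.py .4233 -.0858 .02 -102.7
```

```text
t 16.05 shift [-0.      0.0014  0.0058] turn -0.003 tiltcorr [-0.0024 -0.0002 -0.    ] w 0.0521 phi -102.9 j [ 0.42  0.2  -0.34  2.15  0.09  0.81 -1.78]
```

>>> {"fn": "step_arm", "kwargs": {
  "commands": [
    [0,0,0.004,0,0,0],
    [0,0,0,0,0,0],
    [0,0,0,0,0,0]
  ]
}}

```text
time: 16.35
ee_pos: [0.4237, -0.0859, 0.0206]
eef_rot: [-0.623, 0.782, -0.0, -0.0]
ft_force: [0.3, -0.2, -0.4]
width: 0.0526
```

>>> {"fn": "step_arm", "kwargs": {
  "commands": [
    [0,0,0,0,0,0],
    [0,0,0,0,0,0],
    [0,0,0,0,0,0],
    [0,0,0,0,0,0],
    [0,0,0,0,0,0],
    [0,0,0,0,0,0],
    [0,0,0,0,0,0],
    [0,0,0,0,0,0],
    [0,0,0,0,0,0]
  ],
  "gripper": 0
}}

```text
time: 17.25
ee_pos: [0.4237, -0.0859, 0.0205]
eef_rot: [-0.623, 0.782, -0.0, -0.0]
ft_force: [1.2, 0.0, -0.1]
width: 0.0156
```

>>> {"fn": "step_arm", "kwargs": {
  "commands": [
    [0,0,-0.02,0,0,0],
    [0,0,-0.04,0,0,0],
    [0,0,-0.04,0,0,0],
    [0,0,0,0,0,0],
    [0,0,0,0,0,0]
  ]
}}

```text
time: 17.75
ee_pos: [0.4241, -0.0861, 0.1211]
eef_rot: [-0.623, 0.782, -0.001, 0.0]
ft_force: [-1.0, -0.1, -1.6]
width: 0.0162
```

```bash
python3 wl.py w6; python3 go.py .6407 .2709 .12 -95.3
```

```text
t 17.8 shift [-3.964e-01 -1.322e-01 -1.000e-04] turn -0.133 tiltcorr [ 0.0004 -0.0003 -0.    ] w 0.0156 phi -102.9 j [ 0.44  0.04 -0.35  2.07  0.02  1.03 -1.71]
```

View pics/w6.png

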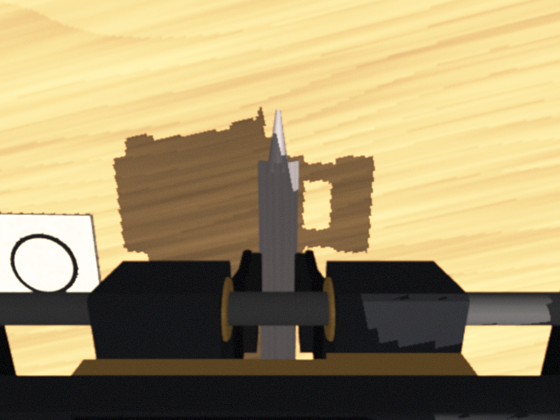

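The long peg is held straight, with its tip at (278,111).

```bash
python3 px.py w6 .104 "(278,111)"; python3 - <<'E'
import numpy as np
print(np.array([.4237,-.0859])+.075*np.array([np.cos(np.radians(-12.9)),np.sin(np.radians(-12.9))]))
E
```

```text
[ 0.4966 -0.1029] [(np.float64(0.0), np.float64(0.0))]
[ 0.49680709 -0.10264376]
```

>>> {"fn": "step_arm", "kwargs": {
  "commands": [
    [-0.044,-0.0147,0,0,0,0],
    [-0.044,-0.0147,0,0,0,0],
    [-0.044,-0.0147,0,0,0,0],
    [-0.044,-0.0147,0,0,0,0],
    [-0.044,-0.0147,0,0,0,0],
    [-0.044,-0.0147,0,0,0,0],
    [-0.044,-0.0147,0,0,0,0],
    [-0.044,-0.0147,0,0,0,0],
    [-0.044,-0.0147,0,0,0,0],
    [0,0,0,0,0,-0.133],
    [0,0,0,0,0,0],
    [0,0,0,0,0,0]
  ]
}}

```text
time: 19.0
ee_pos: [0.6405, 0.2694, 0.1187]
eef_rot: [-0.672, 0.74, 0.0, -0.001]
ft_force: [-0.5, -0.4, -1.0]
width: 0.0159
```

```bash
python3 go.py .6407 .2709 .026 -95.3
```

```text
t 19.0 shift [-0.0017 -0.0003  0.0927] turn -0.004 tiltcorr [ 0.0022 -0.0017  0.    ] w 0.0159 phi -95.5 j [-0.12  0.62 -0.51  1.37  0.31  1.23 -2.32]
```

>>> {"fn": "step_arm", "kwargs": {
  "commands": [
    [-0.0015,0,0.03,0,0,0],
    [0,0,0.036,0,0,0],
    [0,0,0.015,0,0,0],
    [0,0,0.006,0,0,0],
    [0,0,0,0,0,0],
    [0,0,0,0,0,0],
    [0,0,0,0,0,0]
  ]
}}

```text
time: 19.7
ee_pos: [0.6421, 0.2724, 0.0353]
eef_rot: [-0.674, 0.739, -0.0, 0.001]
ft_force: [0.4, -0.4, -0.9]
width: 0.0161
```

```bash
python3 go.py .6407 .2709 .0257 -95.3
```

```text
t 19.7 shift [0.0016 0.0013 0.0096] turn -0.0 tiltcorr [-0.0022  0.0011 -0.    ] w 0.0161 phi -95.3 j [-0.14  0.71 -0.48  1.42  0.35  1.09 -2.34]
```

>>> {"fn": "step_arm", "kwargs": {
  "commands": [
    [0.001,0.001,0.006,0,0,0],
    [0,0,0.0025,0,0,0],
    [0,0,0,0,0,0],
    [0,0,0,0,0,0]
  ]
}}

```text
time: 20.1
ee_pos: [0.6402, 0.271, 0.0256]
eef_rot: [-0.674, 0.739, -0.0, -0.0]
ft_force: [-2.2, -1.7, 5.4]
width: 0.0158
```

```bash
python3 go.py .6407 .2709 .0257 -95.3
```

```text
t 20.1 shift [ 0.0001 -0.0005 -0.0001] turn 0.0 tiltcorr [-0.0003 -0.0004 -0.    ] w 0.0158 phi -95.3 j [-0.14  0.71 -0.48  1.43  0.35  1.08 -2.35]
```

Contact is light (5 N). I'll release and lift.

>>> {"fn": "step_arm", "kwargs": {
  "commands": [
    [0,0,0,0,0,0],
    [0,0,0,0,0,0],
    [0,0,0,0,0,0],
    [0,0,0,0,0,0],
    [0,0,-0.03,0,0,0],
    [0,0,-0.04,0,0,0],
    [0,0,-0.04,0,0,0],
    [0,0,0,0,0,0]
  ],
  "gripper": 0.6
}}

```text
time: 20.9
ee_pos: [0.6427, 0.2729, 0.1418]
eef_rot: [-0.674, 0.739, -0.001, 0.005]
ft_force: [0.8, -0.2, 0.4]
width: 0.0519
```

```bash
python3 wl.py w7; python3 go.py .657 .099 .16 -100
```

```text
t 20.95 shift [ 0.1708 -0.0314 -0.0218] turn 0.082 tiltcorr [-0.005   0.0027  0.    ] w 0.0522 phi -95.3 j [-0.12  0.6  -0.51  1.35  0.3   1.26 -2.31]
```

View pics/w7.png

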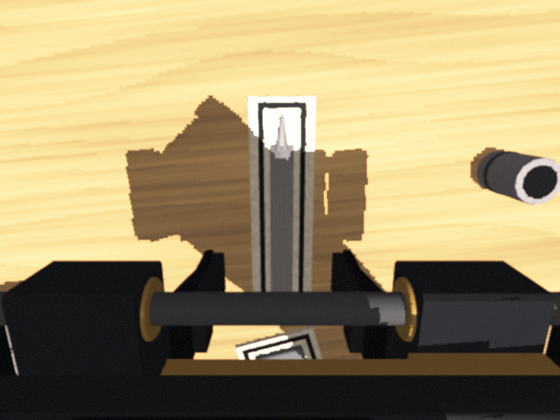

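The long peg is centred in its outline, with its tip at (282,117). The socket's top ring is at about (538,180).

```bash
python3 px.py w7 .05 "(538,180)"
```

```text
[0.6585 0.1006] [(np.float64(0.0), np.float64(0.0))]
```

>>> {"fn": "step_arm", "kwargs": {
  "commands": [
    [0.0428,-0.008,-0.006,0,0,0],
    [0.0428,-0.008,-0.006,0,0,0],
    [0.0428,-0.008,-0.006,0,0,0],
    [0.0428,-0.008,0,0,0,0],
    [0,0,0,0,0,0],
    [0,0,0,0,0,0],
    [0,0,0,0,0,0]
  ],
  "gripper": 1
}}

```text
time: 21.65
ee_pos: [0.6556, 0.0992, 0.1522]
eef_rot: [-0.674, 0.738, 0.001, -0.0]
ft_force: [0.1, -0.2, 0.4]
width: 0.0864
```

```bash
python3 wl.py w8; python3 go.py .657 .099 .034 -95
```

```text
t 21.7 shift [ 0.0005 -0.0016  0.1184] turn -0.003 tiltcorr [ 0.0011  0.0006 -0.    ] w 0.0868 phi -95.2 j [ 0.14  0.52 -0.49  1.44  0.25  1.25 -2.04]
```

View pics/w8.png

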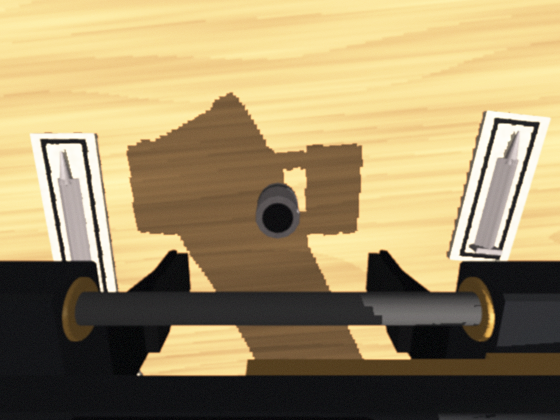

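The socket's top ring is at (277,215). Both pegs lie inside their outlines.

```bash
python3 px.py w8 .05 "(277,215)"; python3 px.py w8 .008 "(487,250)" "(517,133)"
```

```text
[0.6591 0.0995] [(np.float64(0.0), np.float64(0.0))]
[ 0.6482 -0.0822] [(np.float64(0.0974), np.float64(-9.7)), (np.float64(0.0974), np.float64(170.3))]
```

>>> {"fn": "step_arm", "kwargs": {
  "commands": [
    [0,-0.002,0.03,0,0,0],
    [0,0,0.04,0,0,0],
    [0,0,0.03,0,0,0],
    [0,0,0.012,0,0,0],
    [0,0,0.006,0,0,0],
    [0,0,0,0,0,0],
    [0,0,0,0,0,0],
    [0,0,0,0,0,0]
  ]
}}

```text
time: 22.5
ee_pos: [0.6591, 0.0979, 0.0367]
eef_rot: [-0.674, 0.739, -0.001, 0.001]
ft_force: [0.2, -0.2, 0.2]
width: 0.0872
```

```bash
python3 go.py .6577 .099 .031 -95
```

```text
t 22.5 shift [-0.001   0.0016  0.0057] turn -0.005 tiltcorr [-0.0024  0.0005 -0.    ] w 0.0872 phi -95.3 j [ 0.12  0.64 -0.46  1.52  0.31  1.05 -2.08]
```

>>> {"fn": "step_arm", "kwargs": {
  "commands": [
    [-0.001,0,0.003,0,0,0],
    [0,0,0,0,0,0],
    [0,0,0,0,0,0],
    [0,0,0,0,0,0],
    [0,0,0,0,0,0],
    [0,0,0,0,0,0],
    [0,0,0,0,0,0],
    [0,0,0,0,0,0],
    [0,0,0,0,0,0],
    [0,0,0,0,0,0],
    [0,0,0,0,0,0]
  ],
  "gripper": 0,
  "grip_force": 30
}}

```text
time: 23.6
ee_pos: [0.6583, 0.0986, 0.032]
eef_rot: [-0.674, 0.739, -0.0, 0.0]
ft_force: [0.3, 0.7, -0.1]
width: 0.0313
```

>>> {"fn": "step_arm", "kwargs": {
  "commands": [
    [0,0,-0.02,0,0,0],
    [0,0,-0.04,0,0,0],
    [0,0,-0.04,0,0,0],
    [0,0,0,0,0,0],
    [0,0,0,0,0,0]
  ]
}}

```text
time: 24.1
ee_pos: [0.6586, 0.0985, 0.1327]
eef_rot: [-0.674, 0.739, -0.001, 0.0]
ft_force: [0.1, 0.4, -1.5]
width: 0.031
```

```bash
python3 go.py .4253 .0991 .133 -95
```

```text
t 24.1 shift [ 0.0209  0.2324 -0.0007] turn -0.005 tiltcorr [-0.0015 -0.     -0.    ] w 0.031 phi -95.3 j [ 0.13  0.54 -0.49  1.45  0.26  1.21 -2.05]
```

>>> {"fn": "step_arm", "kwargs": {
  "commands": [
    [0.0042,0.0465,0,0,0,0],
    [0.0042,0.0465,0,0,0,0],
    [0.0042,0.0465,0,0,0,0],
    [0.0042,0.0465,0,0,0,0],
    [0.0042,0.0465,0,0,0,0],
    [0,0,0.03,0,0,0],
    [0,0,0.03,0,0,0],
    [0,0,0.02,0,0,0],
    [0,0,0,0,0,0],
    [0,0,0,0,0,0]
  ]
}}

```text
time: 25.1
ee_pos: [0.4242, 0.099, 0.0516]
eef_rot: [-0.674, 0.739, 0.001, -0.001]
ft_force: [-0.2, 1.0, -2.2]
width: 0.0314
```

```bash
python3 go.py .4253 .0991 .0372 -95
```

```text
t 25.1 shift [-0.0002 -0.0012  0.0144] turn -0.005 tiltcorr [ 0.0021 -0.0001 -0.    ] w 0.0314 phi -95.3 j [ 0.23  0.18 -0.59  2.11  0.13  0.88 -2.1 ]
```

>>> {"fn": "step_arm", "kwargs": {
  "commands": [
    [0,0,0.009,0,0,0],
    [0,0,0.005,0,0,0],
    [0,0,0,0,0,0],
    [0,0,0,0,0,0],
    [0,0,0,0,0,0]
  ]
}}

```text
time: 25.6
ee_pos: [0.4251, 0.0991, 0.0383]
eef_rot: [-0.674, 0.739, -0.0, 0.0]
ft_force: [0.1, -0.1, -1.2]
width: 0.0312
```

```bash
python3 go.py .4253 .0991 .0372 -95
```

```text
t 25.6 shift [-0.     -0.0002  0.0011] turn -0.005 tiltcorr [-0.0005  0.      0.    ] w 0.0312 phi -95.3 j [ 0.22  0.21 -0.59  2.12  0.15  0.85 -2.12]
```

>>> {"fn": "step_arm", "kwargs": {
  "commands": [
    [0,0,0.0012,0,0,0],
    [0,0,0,0,0,0],
    [0,0,0,0,0,0]
  ]
}}

```text
time: 25.9
ee_pos: [0.425, 0.0991, 0.0369]
eef_rot: [-0.674, 0.739, -0.0, 0.0]
ft_force: [1.4, -0.1, -0.3]
width: 0.0312
```

>>> {"fn": "step_arm", "kwargs": {
  "commands": [
    [0,0,0,0,0,0],
    [0,0,0,0,0,0],
    [0,0,0,0,0,0],
    [0,0,0,0,0,0],
    [0,0,0,0,0,0],
    [0,0,-0.03,0,0,0],
    [0,0,-0.04,0,0,0],
    [0,0,-0.05,0,0,0],
    [0,0,0,0,0,0],
    [0,0,0,0,0,0]
  ],
  "gripper": 0.8
}}

```text
time: 26.9
ee_pos: [0.4255, 0.099, 0.1578]
eef_rot: [-0.674, 0.739, -0.001, 0.001]
ft_force: [-0.8, -0.4, -0.9]
width: 0.0697
```

>>> {"fn": "step_arm", "kwargs": {
  "commands": [
    [0.04,0,-0.02,0,0,0],
    [0.04,0,-0.02,0,0,0],
    [0.04,0,-0.02,0,0,0],
    [0.04,0,-0.02,0,0,0],
    [0.04,0,0,0,0,0],
    [0.04,0,0,0,0,0],
    [0.04,0,0,0,0,0],
    [0.04,0,0,0,0,0],
    [0.04,0,0,0,0,0],
    [0.04,0,0,0,0,0],
    [0,0,0,0,0,0]
  ]
}}

```text
time: 28.0
ee_pos: [0.3855, -0.3039, 0.2346]
eef_rot: [-0.671, 0.741, 0.001, -0.001]
ft_force: [-0.2, -0.4, -0.2]
width: 0.0693
```

```bash
python3 - <<'E'
from bench import *
import cv2
im=camera("top")[:,:,::-1];cv2.imwrite("pics/top_fin_raw.png",im)
cv2.imwrite("pics/topf.png",cv2.resize(im[128:278,158:392],None,fx=3.4,fy=3.4,interpolation=cv2.INTER_CUBIC))
E
```

View pics/topf.png

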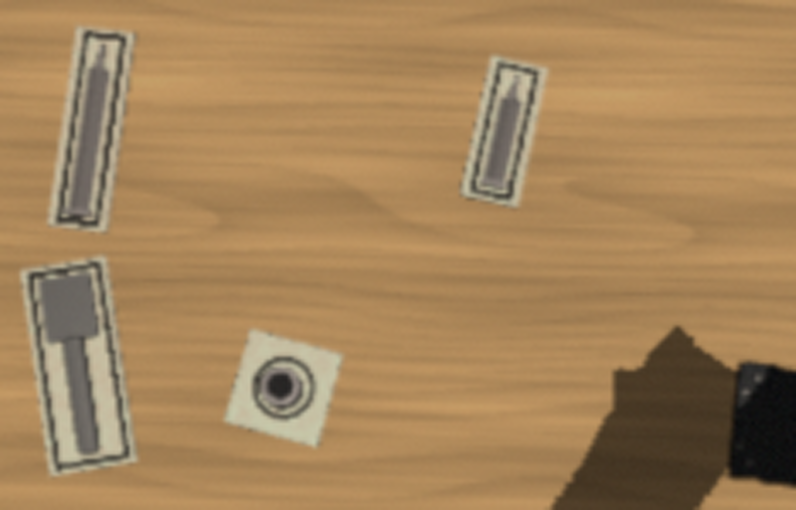

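Everything sits inside its outline. The long peg spans (103,45)–(77,217) and the socket top is at (280,384) in its circle. I'll hand the job in.

```bash
python3 -c "
from bench import *
print(close_job())"
```

```text
the job is handed in; nothing more can be done
None
```

I put the short peg, scraper, long peg and socket on their matching pads, let go of each and handed the job in. The arm was about 0.2 m above the bench at 28 s of the 101 s limit.

- **Final top view:** all four pieces lie inside their outlines and look aligned. The socket is standing inside its circle.
- **Short peg:** a wrist-camera view measured it about 1–2 mm and 1–2° off its pad centre and direction. I checked the other three by eye only; the long peg looks about 2 mm off along its length.
- **Forces:** I saw at most about 6 N at the wrist, during a light contact as I set the long peg down.
- **Case and bowl:** the arm did not go near either at low height. I did not measure their final positions, as the last crop does not include them.
- **Failed or conflicting checks:** none failed. The camera views agreed to about 3 mm.

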